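# Rock a polishing wheel to feel for play in its hub

### The arm

A 6-joint arm with a two-finger parallel gripper is mounted at the origin on the work surface. World frame = base frame: x ahead of the robot, y to its left, z up, the work surface at z = 0. Lengths are in m, angles in rad, forces in N, time in s.
With the tool pointing down it reaches from about 0.375 to 0.975 m from the base axis. Payload 3.8 kg.
Tool frame: the origin (TCP) lies midway between the tips of the shut fingers; the grasp point (between the pads) lies 19 mm behind it; z points along the fingers, y is the line along which they close (so a half turn about z gives the same grasp; the last joint's range is limited). The gripper opens to 85 mm and grips with 20 to 120 N. Pads are 22 mm wide; open, the fingers measure 114 mm over their backs; the gripper's body (76 mm by 85 mm) begins 54 mm behind the grasp point. The pads swing forward as they close: fully open they stand 13 mm farther back than shut.
Start: joints at [1.169, 0.264, 1.604, -0, 1.274, -0.037], TCP at [0.241, 0.631, 0.231] pointing down, gripper open.
Joint ranges: [-2.63, 2.63], [-0.94, 2.18], [0.31, 2.57], [-1.31, 4.45], [0, 2.66], [-2.55, 2.55]. Speed limits (rad/s): [2.57, 2.57, 3.14, 3.14, 3.14, 3.14].

### API

Orientations are given as a rotation vector (axis times angle).
In Python, from workcell import read_state, vision, ticket gives the robot as it stands. The module is installed in compiled form; this text tells all that it offers.
- The arm moves only by the tool jog_arm, never from a script. Its arguments are lists of equal length, an entry for each row: "turn": the turn, a rotation vector about the tool's x, y, z in rad, a list of three; "delta_pos": the shift along the tool's x, y, z in m, a list of three; "gripper": the finger opening in m, from 0 to 0.0854. In form: {"turn": [[rx, ry, rz], ...], "delta_pos": [[dx, dy, dz], ...], "gripper": [gripper, ...]}. A call has 1 to 20 rows; each row shifts and turns the commanded pose from where the row before left it, along the tool's axes as they then stand; what a row does not reach is not made up. A row lasts 1/12 s, in which the tool goes at most 41.7 mm and 7.16 degrees, less where a joint would pass 70% of its speed; a pose out of reach is approached as far as the arm can. A call with a gripper value outside its range is refused whole. The fingers move at their own pace and stop on an object; "grip_force" is the grip in N (left out, the last holds). Time passes only in rows, so rows that do not move let the fingers close. It gives the time, the measured TCP pose, the force, the opening and the grip force at its end, in the units of the state.
- read_state(): the state, without advancing time (a new reading comes with each control period).
- vision.read_camera(name): name is "scene" or "top"; returns the picture (400x640x3 uint8, red, green, blue); there is no depth.
- vision.calibration(name): a dict with "vfov" (degrees; the focal length in pixels is half the picture's height over the tangent of half this angle, whatever the lens; pixels are square), "cx", "cy" (the principal point, pixels), "dist" ([k1, k2, p1, p2, k3] as OpenCV has them; the pictures are not rectified), "R" (3x3) and "t" (3): a world point X has camera coordinates R X + t. Camera axes: x right, y down, z forward; pixel columns grow to the right and rows downward; lengths in m; the calibration is good to about 2 mm. A picture is of the moment at which its call begins. calibration takes no time and is no camera call.
- ticket.finish_job(): hands the job in; it is judged then, once.
The state is a dict: "time": time; "q": joint angles; "joint_vel": joint speeds; "joint_torque": joint torques, N m; "tool_pos": TCP position; "tcp_rot": TCP orientation; "wrist_force": force on the tool from outside, world axes, zero at the start; "torque": the same for the moment, N m; "width": opening from 0.0 (shut) to 1.0 (fully open); "grip_force": force on a finger pad.
Only numpy, scipy, OpenCV 4.12 (cv2) and the standard library are available. Lean on these libraries where they do the work, as an engineer would, in place of code of your own. Each camera call takes 0.05 s, during which the arm holds its last target. There are 200 camera calls.

### The job

Three small polishing spindles stand on the jeweller's bench. Check the hub of the wheel that is both large and thick for play: hold the top of its rim and rock the wheel over towards its motor as far as it goes, then over the other way, away from the motor, as far as it goes. Finally let go of it with the wheel standing upright again, and do not rock the other two wheels.

Things in the scene. Friction and masses are not known exactly. Their poses are not given: they have to be found in the camera images.
- broad_hub (a point): Centre of the large thick felt wheel (120 mm diameter, 30 mm thick), 100 mm above the bench on its level axle. Frame fixed to the stand, not tilting with the wheel: z up, y along the axle towards the motor, x across. Grey motor, on +y only: lying cylinder 52 mm in diameter, from 55 to 121 mm along y, top 26 mm above this point. On -y only the axle end, to 39 mm. Base plate 90 x 155 mm, fixed.
- broad_rock (a joint): Sideways lean of the large thick wheel on its loose hub, rad: it pivots at broad_hub about that frame's x line. 0 upright, positive leans its top towards the motor; stops at -0.30 and +0.30 (rim top moves 18 mm each way). Slight friction, about 1 N at the rim; stays where it is left; starts up to 0.1 off upright. The wheel also turns freely about its axle.
- thin_rock (a joint): Sideways lean of the large thin wheel (120 mm diameter, 12 mm thick); on its own stand and motor like the large thick wheel's, 150 mm or more from it, nowhere higher than 162 mm above the bench; 0 is upright, positive leans towards its motor, in rad. Not to be rocked.
- small_rock (a joint): Sideways lean of the small thick wheel (76 mm diameter, 30 mm thick); on its own stand and motor like the large thick wheel's, 150 mm or more from it, nowhere higher than 162 mm above the bench; 0 is upright, positive leans towards its motor, in rad. Not to be rocked.
Not all that is in view belongs to the job. Leave any blue look-alike of the part that bears broad_hub alone.

How it is judged:
On the way, in this order (a step that is already met when the one before it is completed fails the run):
1. the large thick wheel is rocked over towards its motor (value of joint broad_rock above 0.2 rad), for 0.1 s.
2. then it is rocked over the other way, away from the motor (value of joint broad_rock below -0.2 rad), for 0.1 s.
At the end, for the whole second after the job is handed in: The large thick wheel has been rocked over to the motor side (more than 0.2 rad), then to the other side (more than 0.2 rad), and is left still and upright within 0.18 rad (10 degrees) (value of joint broad_rock between -0.18 and 0.18 rad and velocity of joint broad_rock between -0.1 and 0.1 rad/s); the robot touches nothing.
It fails at once if one of the other two wheels is rocked (more than 0.15 rad) (value of joint any of thin_rock, small_rock above 0.15 rad or value of joint any of thin_rock, small_rock below -0.15 rad).
It also fails if it takes over 35 s, if anything falls off the work surface, if the arm or the gripper's body presses on something with over 40 N, if the wrist force passes 120 N, or if a joint passes its speed limit or range.

## Working session

There is one attempt and no reset: what is moved stays moved. The work goes in short steps, Python scripts to look and compute and a tool call to move; the robot and the scene stay as the last step left them, time stands still between calls to the robot, and variables do not carry over. Pictures are saved under pics/ and viewed, at most 10 in all, crops included, and the job is handed in when it is done.

Besides the shell and the picture viewer there is one more tool, called after "Call:" by a JSON object that holds its "method" and its "body", one argument or row to a line. jog_arm: Moves the arm, as the interface text tells. Its arguments: {"type":"object","properties":{"turn":{"type":"array","items":{"type":"array","items":{"type":"number"}}},"delta_pos":{"type":"array","items":{"type":"array","items":{"type":"number"}}},"gripper":{"type":"array","items":{"type":"number"}},"grip_force":{"type":"number"}},"required":["turn","delta_pos","gripper"]}

```bash
mkdir -p pics
cat > h.py <<'E'
import numpy as np, cv2
from workcell import read_state, vision, ticket
def cal(n):
    c=vision.calibration(n); f=200/np.tan(np.radians(c["vfov"])/2)
    K=np.array([[f,0,c["cx"]],[0,f,c["cy"]],[0,0,1]]); return K,np.array(c["dist"],float),np.array(c["R"]),np.array(c["t"])
def shot(n,name):
    im=vision.read_camera(n)[:,:,::-1].copy(); cv2.imwrite(f"pics/{name}.png",im); return im
def ray(n,uv):
    K,d,R,t=cal(n); p=cv2.undistortPoints(np.array([[uv]],float),K,d)[0,0]
    return -R.T@t, R.T@np.array([p[0],p[1],1])
def onz(n,uv,z):
    o,v=ray(n,uv); return o+v*(z-o[2])/v[2]
def proj(n,X):
    K,d,R,t=cal(n); return cv2.projectPoints(np.atleast_2d(X).astype(float),cv2.Rodrigues(R)[0],t,K,d)[0][:,0]
E
python3 - <<'E'
from h import *
a=shot("scene","s0");b=shot("top","t0")
for n in("scene","top"):
    K,d,R,t=cal(n);print(n,-R.T@t,K[0,0],R[2])
s=read_state();print(s)
E
```

```text
scene [ 1.07287352 -0.20408487  0.71152638] 382.12785877665556 [-0.70374641  0.22506173 -0.67386067]
top [ 0.31715277 -0.00659493  0.96011704] 381.73452232749804 [ 0.13747634  0.02235642 -0.99025272]
{'time': 0.1, 'q': array([ 1.16911016e+00,  2.64659533e-01,  1.60525416e+00,  4.34626639e-06,
        1.27372345e+00, -3.69231075e-02]), 'joint_vel': array([ 0.0004729 , -0.00111425, -0.00354958,  0.00044444,  0.00121786,
       -0.0007686 ]), 'joint_torque': array([-3.09671104e-04, -5.16703606e+01, -3.68589628e+01, -7.86924079e-05,
        6.33269374e-03,  1.63772079e-06]), 'tool_pos': array([0.24054216, 0.62996304, 0.23008983]), 'tcp_rot': array([-0.56971758, -3.0890446 ,  0.00313269]), 'wrist_force': array([ 0.35320736, -0.423253  ,  0.22488553]), 'torque': array([ 0.02317545,  0.01819397, -0.05174609]), 'grip_force': 0.0, 'width': 0.9984877788207427}
```

View pics/s0.png

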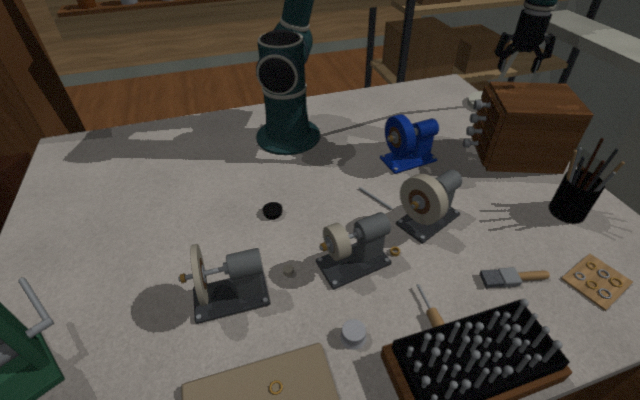

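View pics/t0.png

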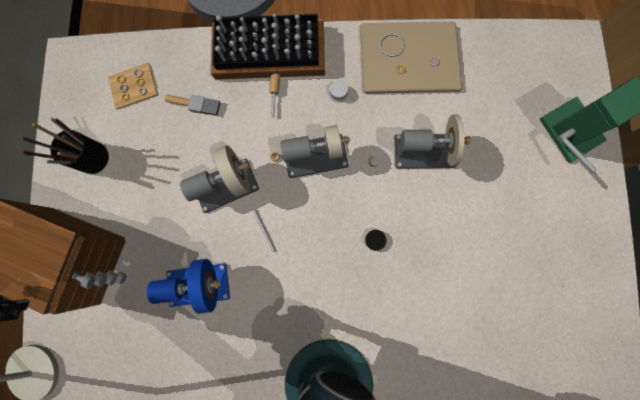

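Both views show the candidates, given as scene / top pixels:
- Large thin wheel: (200,275) / (456,140).
- Small thick wheel: (337,240) / (334,142).
- Large thick wheel: (425,200) / (232,170).
- Blue look-alike: (402,135) / (205,285).

I choose the felt wheel at (425,200) / (232,170) and check it in a close crop.

Run:
```python
from h import *
a=cv2.imread("pics/s0.png")[160:245,385:485];b=cv2.imread("pics/t0.png")[135:220,170:270]
cv2.imwrite("pics/c0.png",np.vstack([cv2.resize(x,(353*2//2*1,300),interpolation=cv2.INTER_CUBIC) for x in(a,b)]) if 0 else np.hstack([cv2.resize(x,(400,340),interpolation=cv2.INTER_CUBIC) for x in(a,b)]))
```

```text
(no output)
```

View pics/c0.png

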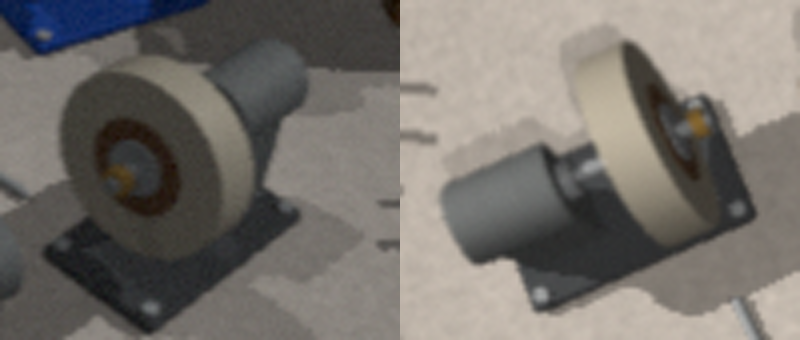

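```bash
cat >> h.py <<'E'
def tri(s,t):
    A=[];b=[]
    o1,v1=ray("scene",s);o2,v2=ray("top",t);v1/=np.linalg.norm(v1);v2/=np.linalg.norm(v2)
    M=[np.eye(3)-np.outer(v,v) for v in(v1,v2)]
    X=np.linalg.solve(M[0]+M[1],M[0]@o1+M[1]@o2); return X,np.linalg.norm(np.cross(v1,v2)@(o1-o2))/np.linalg.norm(np.cross(v1,v2))
E
python3 - <<'E'
from h import *
np.set_printoptions(precision=4,suppress=True)
print("axle",tri((415.5,205.2),(244.2,165.5)))
print("cL",tri((396.25,222.5),(258.75,188.25)))
print("cB",tri((422.5,242.5),(246.25,159.25)))
for z in(0,.01):
  P=[onz("top",u,z) for u in((258.75,188.25),(246.25,159.25),(205,212.5))]
  print(z,P,np.linalg.norm(P[0]-P[1]),np.linalg.norm(P[0]-P[2]), np.degrees(np.arctan2(*(P[2]-P[0])[1::-1])))
m1=onz("top",(170+445/4-100,135+190/4),.1);m2=onz("top",(170+475/4-100,135+262/4),.1)
f1=onz("top",(170+545/4-100,135+148/4),.1);f2=onz("top",(170+590/4-100,135+215/4),.1)
ax=onz("top",(244.2,165.5),.1)
print("motor",m1,m2,f1,f2,ax)
b=(m1+m2)/2;f=(f1+f2)/2
for p in(b,f):print(np.degrees(np.arctan2(*(p-ax)[1::-1])),np.linalg.norm(p-ax))
E
```

```text
axle (array([0.5219, 0.1853, 0.0962]), np.float64(0.001373559837788773))
cL (array([0.4827, 0.167 , 0.0052]), np.float64(0.0002802162368122496))
cB (array([0.5607, 0.2006, 0.0013]), np.float64(0.0005435142258617172))
0 [array([0.4836, 0.1678, 0.    ]), array([0.5609, 0.2007, 0.    ]), array([0.4242, 0.3069, 0.    ])] 0.08403520320823239 0.15124636491741136 113.10136367647591
0.01 [array([0.4818, 0.166 , 0.01  ]), array([0.5584, 0.1985, 0.01  ]), array([0.4231, 0.3036, 0.01  ])] 0.08315994322140602 0.14967107401179977 113.1013636764759
motor [0.4848 0.3324 0.1   ] [0.4419 0.3132 0.1   ] [0.508  0.2732 0.1   ] [0.4676 0.2459 0.1   ] [0.5208 0.1838 0.1   ]
112.45240732474794 0.15040780193615239
113.50743889902941 0.08262106692662265
```

Call:
{"method": "jog_arm", "body": {
  "turn": [
    [0,0,0],
    [0,0,0],
    [0,0,0],
    [0,0,0],
    [0,0,0],
    [0,0,-0.1],
    [0,0,-0.1],
    [0,0,-0.1],
    [0,0,-0.1],
    [0,0,-0.1],
    [0,0,-0.1],
    [0,0,-0.1],
    [0,0,-0.065],
    [0,0,0]
  ],
  "delta_pos": [
    [0,0,-0.03],
    [0,0,-0.03],
    [0,0,-0.03],
    [0,0,-0.03],
    [0,0,-0.03],
    [0,0,0],
    [0,0,0],
    [0,0,0],
    [0,0,0],
    [0,0,0],
    [0,0,0],
    [0,0,0],
    [0,0,0],
    [0,0,0]
  ],
  "gripper": [0.065,0.065,0.065,0.065,0.065,0.065,0.065,0.065,0.065,0.065,0.065,0.065,0.065,0.065]
}}

```text
time: 1.27
tool_pos: [0.2407, 0.6303, 0.3805]
tcp_rot: [0.627, -3.078, 0.002]
wrist_force: [-0.1, -0.5, 0.7]
width: 0.759
grip_force: 0.0
```

```bash
cat >> h.py <<'E'
from scipy.spatial.transform import Rotation as Ro
def delta(target,yaw=113):
    """shift in present tool axes to target; yaw error of tool y; tilt"""
    s=read_state();R=Ro.from_rotvec(s["tcp_rot"]).as_matrix();T=np.array(target)
    print("t",s["time"],"pos",s["tool_pos"],"yawy",np.degrees(np.arctan2(R[1,1],R[0,1])),"tz",R[:,2],"shift",R.T@(T-s["tool_pos"]),"F",s["wrist_force"],"w",s["width"])
E
python3 - <<'E'
from h import *
np.set_printoptions(precision=4,suppress=True)
print("rimtop",onz("top",(225.3,170),.16))
hub=np.array([.509,.2125,.1]);y=np.array([np.cos(np.radians(113)),np.sin(np.radians(113)),0])
r=onz("top",(225.3,170),.16)-hub;print("rim off along y",r@y, np.cross(y,r))
delta([.509,.2125,.26])
E
```

```text
rimtop [0.4978 0.2118 0.16  ]
rim off along y 0.003712461733588231 [0.0552 0.0234 0.0106]
t 1.2667 pos [0.2407 0.6303 0.3805] yawy 113.01711531523753 tz [-0.0005 -0.0013 -1.    ] shift [-0.0837 -0.4893  0.1208] F [-0.0727 -0.4761  0.7096] w 0.7593813700406761
```

Call:
{"method": "jog_arm", "body": {
  "turn": [
    [0,0,0],
    [0,0,0],
    [0,0,0],
    [0,0,0],
    [0,0,0],
    [0,0,0],
    [0,0,0],
    [0,0,0],
    [0,0,0],
    [0,0,0],
    [0,0,0],
    [0,0,0],
    [0,0,0],
    [0,0,0],
    [0,0,0],
    [0,0,0],
    [0,0,0],
    [0,0,0],
    [0,0,0],
    [0,0,0]
  ],
  "delta_pos": [
    [-0.0052,-0.0306,0],
    [-0.0052,-0.0306,0],
    [-0.0052,-0.0306,0],
    [-0.0052,-0.0306,0],
    [-0.0052,-0.0306,0],
    [-0.0052,-0.0306,0],
    [-0.0052,-0.0306,0],
    [-0.0052,-0.0306,0],
    [-0.0052,-0.0306,0],
    [-0.0052,-0.0306,0],
    [-0.0052,-0.0306,0],
    [-0.0052,-0.0306,0],
    [-0.0052,-0.0306,0],
    [-0.0052,-0.0306,0],
    [-0.0052,-0.0306,0],
    [-0.0052,-0.0306,0],
    [0,0,0.03],
    [0,0,0.03],
    [0,0,0.03],
    [0,0,0]
  ],
  "gripper": [0.065,0.065,0.065,0.065,0.065,0.065,0.065,0.065,0.065,0.065,0.065,0.065,0.065,0.065,0.065,0.065,0.065,0.065,0.065,0.065]
}}

```text
time: 2.93
tool_pos: [0.5043, 0.2102, 0.2836]
tcp_rot: [0.618, -3.067, 0.003]
wrist_force: [-1.0, -0.2, -1.3]
width: 0.761
grip_force: 0.0
```

Run:
```python
from h import *
np.set_printoptions(precision=4,suppress=True)
delta([.509,.2125,.19])
a=shot("scene","s1");b=shot("top","t1")
y=np.array([np.cos(np.radians(113)),np.sin(np.radians(113)),0]);x=np.array([y[1],-y[0],0]);z=np.array([0,0,1.])
hub=np.array([.509,.2125,.1])
th=np.linspace(0,2*np.pi,40)
for im,n in((a,"scene"),(b,"top")):
  for p in proj(n,hub+y*-.039): cv2.circle(im,tuple(int(v) for v in np.round(p)),1,(0,0,255),-1)
  for yy,c in((-.015,(0,255,0)),(.015,(255,0,0))):
    for p in proj(n,np.array([hub+y*yy+.06*(x*np.cos(t)+z*np.sin(t)) for t in th])): im[int(p[1]+.5),int(p[0]+.5)]=c
cv2.imwrite("pics/c1.png",np.hstack([cv2.resize(v,(400,400),interpolation=cv2.INTER_NEAREST) for v in(a[110:250,365:505],b[110:250,160:300])]))
```

```text
t 2.9333 pos [0.5043 0.2102 0.2836] yawy 112.76925256915997 tz [-0.0121 -0.0044 -0.9999] shift [-0.0064  0.0003  0.0935] F [-0.9806 -0.1858 -1.2788] w 0.76123717861676
```

View pics/c1.png

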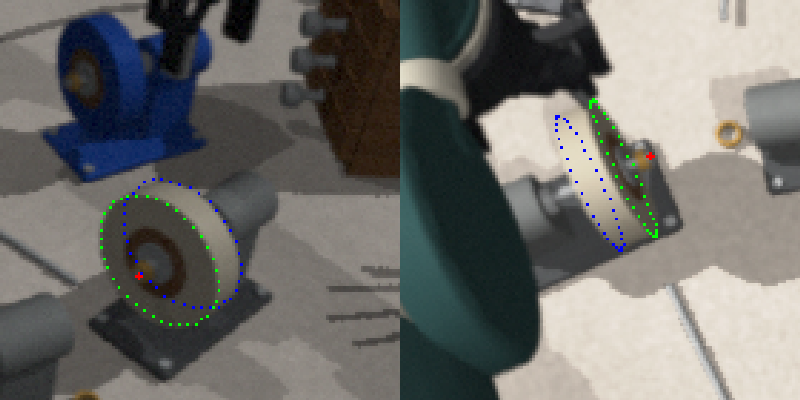

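The overlay at hub (0.509, 0.2125) fits the chosen felt wheel. In the crop's scene half the rim is at about (170,250), and the axle tip is about 3 mm off. I let the arm settle and then correct.

Call:
{"method": "jog_arm", "body": {
  "turn": [
    [0,0,0],
    [0,0,0],
    [0,0,0]
  ],
  "delta_pos": [
    [0,0,0],
    [0,0,0],
    [0,0,0]
  ],
  "gripper": [0.065,0.065,0.065]
}}

```text
time: 3.28
tool_pos: [0.5094, 0.2128, 0.294]
tcp_rot: [-0.624, 3.075, 0.001]
wrist_force: [0.2, 0.8, -0.2]
width: 0.757
grip_force: 0.0
```

Run:
```python
from h import *
np.set_printoptions(precision=4,suppress=True)
delta([.508,.215,.19])
```

```text
t 3.2833 pos [0.5094 0.2128 0.294 ] yawy 112.93837882197978 tz [ 0.0041  0.0015 -1.    ] shift [0.0008 0.0026 0.104 ] F [ 0.1609  0.784  -0.1795] w 0.7574056872509074
```

Call:
{"method": "jog_arm", "body": {
  "turn": [
    [0,0,0],
    [0,0,0],
    [0,0,0],
    [0,0,0],
    [0,0,0],
    [0,0,0],
    [0,0,0],
    [0,0,0],
    [0,0,0],
    [0,0,0],
    [0,0,0],
    [0,0,0]
  ],
  "delta_pos": [
    [0.001,0.003,0.02],
    [0,0,0.02],
    [0,0,0.02],
    [0,0,0.02],
    [0,0,0.02],
    [0,0,0.02],
    [0,0,0.012],
    [0,0,0.012],
    [0,0,0.01],
    [0,0,0.01],
    [0,0,0],
    [0,0,0]
  ],
  "gripper": [0.058,0.058,0.058,0.058,0.058,0.058,0.058,0.058,0.058,0.058,0.058,0.058]
}}

```text
time: 4.28
tool_pos: [0.506, 0.2144, 0.1271]
tcp_rot: [0.624, -3.078, 0.0]
wrist_force: [-0.6, -0.5, 0.4]
width: 0.677
grip_force: 0.0
```

Run:
```python
from h import *
np.set_printoptions(precision=4,suppress=True)
delta([.508,.215,.13])
a=shot("scene","s2")
cv2.imwrite("pics/c2.png",cv2.resize(a[90:250,345:505],(560,560),interpolation=cv2.INTER_CUBIC))
```

```text
t 4.2833 pos [0.506  0.2144 0.1271] yawy 112.9299740519693 tz [-0.0006 -0.0002 -1.    ] shift [-0.0021 -0.0003 -0.0029] F [-0.5571 -0.4522  0.4071] w 0.6771017248685431
```

View pics/c2.png

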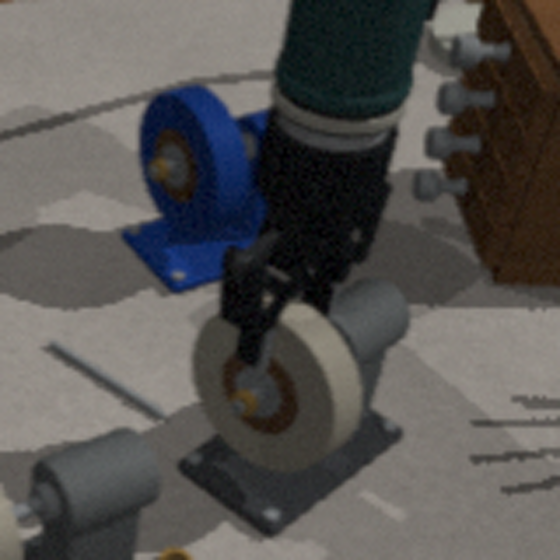

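The fingers straddle the rim top, with the near finger's tip at crop (255,360) in front of the felt. Now I close.

Call:
{"method": "jog_arm", "body": {
  "turn": [
    [0,0,0],
    [0,0,0],
    [0,0,0],
    [0,0,0],
    [0,0,0],
    [0,0,0],
    [0,0,0],
    [0,0,0]
  ],
  "delta_pos": [
    [0,0,0],
    [0,0,0],
    [0,0,0],
    [0,0,0],
    [0,0,0],
    [0,0,0],
    [0,0,0],
    [0,0,0]
  ],
  "gripper": [0.048,0.04,0.032,0.024,0.02,0.02,0.02,0.02],
  "grip_force": 30
}}

```text
time: 5.0
tool_pos: [0.507, 0.2141, 0.1284]
tcp_rot: [-0.624, 3.077, -0.001]
wrist_force: [-0.5, -3.9, 5.7]
width: 0.364
grip_force: 29.7
```

Call:
{"method": "jog_arm", "body": {
  "turn": [
    [0.03,0,0],
    [0.03,0,0],
    [0.03,0,0],
    [0.03,0,0],
    [0.03,0,0],
    [0.03,0,0],
    [0.03,0,0],
    [0.03,0,0],
    [0.03,0,0],
    [0,0,0],
    [0,0,0]
  ],
  "delta_pos": [
    [0,0.0009,0],
    [0,0.0009,0],
    [0,0.0009,0],
    [0,0.0009,0],
    [0,0.0009,0],
    [0,0.0009,0],
    [0,0.0009,0],
    [0,0.0009,0],
    [0,0.0009,0],
    [0,0,0],
    [0,0,0]
  ],
  "gripper": [0.02,0.02,0.02,0.02,0.02,0.02,0.02,0.02,0.02,0.02,0.02]
}}

```text
time: 5.92
tool_pos: [0.5043, 0.2195, 0.1266]
tcp_rot: [-0.611, 2.997, -0.416]
wrist_force: [5.5, -10.1, 1.3]
width: 0.35
grip_force: 29.6
```

Run:
```python
from h import *
np.set_printoptions(precision=4,suppress=True)
delta([.508,.215,.13]);print(read_state()["torque"])
a=shot("scene","s3")
cv2.imwrite("pics/c3.png",cv2.resize(a[90:250,345:505],(560,560),interpolation=cv2.INTER_CUBIC))
```

```text
t 5.9167 pos [0.5043 0.2195 0.1266] yawy 113.04254777582737 tz [ 0.1064 -0.2507 -0.9622] shift [-0.0016 -0.0063 -0.0017] F [  5.4991 -10.0937   1.3006] w 0.3501642781679825
[-1.494  -1.1058  0.112 ]
```

View pics/c3.png

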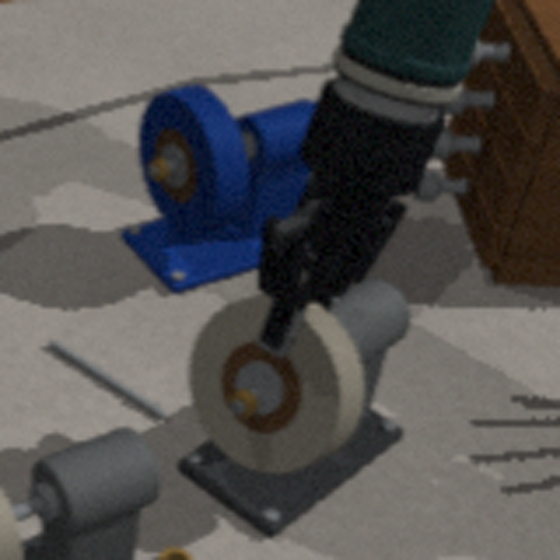

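The wheel leans back towards the motor, with the rim top at crop (300,310) and the grip intact. A little more to reach the stop, then I swing the other way.

Call:
{"method": "jog_arm", "body": {
  "turn": [
    [0.015,0,0],
    [0.015,0,0],
    [0,0,0],
    [0,0,0]
  ],
  "delta_pos": [
    [0,0.001,0],
    [0,0.001,0],
    [0,0,0],
    [0,0,0]
  ],
  "gripper": [0.02,0.02,0.02,0.02]
}}

```text
time: 6.3
tool_pos: [0.5042, 0.2196, 0.1264]
tcp_rot: [-0.607, 2.985, -0.464]
wrist_force: [9.4, -15.5, 0.6]
width: 0.345
grip_force: 29.8
```

Call:
{"method": "jog_arm", "body": {
  "turn": [
    [-0.03,0,0],
    [-0.03,0,0],
    [-0.03,0,0],
    [-0.03,0,0],
    [-0.03,0,0],
    [-0.03,0,0],
    [-0.03,0,0],
    [-0.03,0,0],
    [-0.03,0,0],
    [-0.03,0,0],
    [0,0,0],
    [0,0,0],
    [0,0,0]
  ],
  "delta_pos": [
    [0,-0.001,0],
    [0,-0.001,0],
    [0,-0.001,0],
    [0,-0.001,0],
    [0,-0.001,0],
    [0,-0.001,0],
    [0,-0.001,0],
    [0,-0.001,0],
    [0,-0.001,0],
    [0,-0.001,0],
    [0,0,0],
    [0,0,0],
    [0,0,0]
  ],
  "gripper": [0.02,0.02,0.02,0.02,0.02,0.02,0.02,0.02,0.02,0.02,0.02,0.02,0.02]
}}

```text
time: 7.38
tool_pos: [0.5076, 0.2121, 0.128]
tcp_rot: [-0.624, 3.077, -0.007]
wrist_force: [3.3, -9.5, 3.3]
width: 0.347
grip_force: 33.8
```

Call:
{"method": "jog_arm", "body": {
  "turn": [
    [-0.03,0,0],
    [-0.03,0,0],
    [-0.03,0,0],
    [-0.03,0,0],
    [-0.03,0,0],
    [-0.03,0,0],
    [-0.03,0,0],
    [-0.03,0,0],
    [-0.03,0,0],
    [0,0,0],
    [0,0,0],
    [0,0,0]
  ],
  "delta_pos": [
    [0,-0.001,0],
    [0,-0.001,0],
    [0,-0.001,0],
    [0,-0.001,0],
    [0,-0.001,0],
    [0,-0.001,0],
    [0,-0.001,0],
    [0,-0.001,0],
    [0,-0.001,0],
    [0,0,0],
    [0,0,0],
    [0,0,0]
  ],
  "gripper": [0.02,0.02,0.02,0.02,0.02,0.02,0.02,0.02,0.02,0.02,0.02,0.02]
}}

```text
time: 8.38
tool_pos: [0.5108, 0.2049, 0.1272]
tcp_rot: [0.608, -3.003, -0.404]
wrist_force: [0.6, -7.4, 5.5]
width: 0.348
grip_force: 30.9
```

Run:
```python
from h import *
np.set_printoptions(precision=4,suppress=True)
delta([.508,.215,.13]);print(read_state()["torque"])
a=shot("scene","s4")
cv2.imwrite("pics/c4.png",cv2.resize(a[90:250,345:505],(560,560),interpolation=cv2.INTER_CUBIC))
```

```text
t 8.3833 pos [0.5108 0.2049 0.1272] yawy 112.91664055794234 tz [-0.1015  0.244  -0.9644] shift [-0.0014  0.0108  0.    ] F [ 0.6061 -7.4299  5.5384] w 0.3478082483268312
[-1.2129 -0.0308 -0.0123]
```

View pics/c4.png

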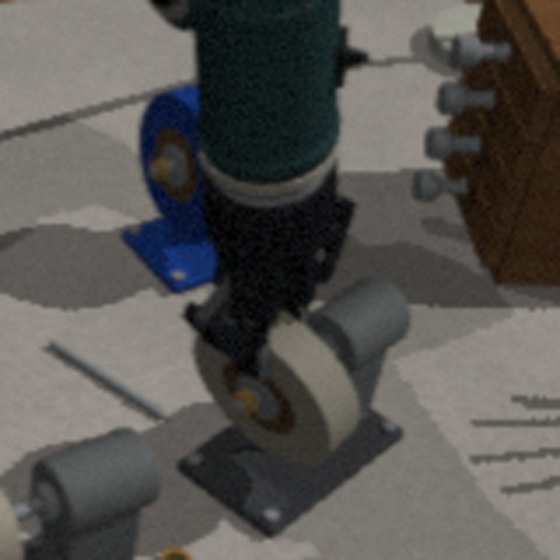

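The wheel now leans clearly away from the motor, with the rim top at crop (260,320). I press to the stop and then bring it upright.

Call:
{"method": "jog_arm", "body": {
  "turn": [
    [-0.02,0,0],
    [-0.02,0,0],
    [0,0,0],
    [0,0,0],
    [0,0,0]
  ],
  "delta_pos": [
    [0,-0.0015,0],
    [0,-0.0015,0],
    [0,0,0],
    [0,0,0],
    [0,0,0]
  ],
  "gripper": [0.02,0.02,0.02,0.02,0.02]
}}

```text
time: 8.85
tool_pos: [0.5114, 0.2035, 0.1267]
tcp_rot: [0.605, -2.985, -0.467]
wrist_force: [-0.1, -4.6, 6.8]
width: 0.344
grip_force: 29.3
```

Call:
{"method": "jog_arm", "body": {
  "turn": [
    [0.03,0,0],
    [0.03,0,0],
    [0.03,0,0],
    [0.03,0,0],
    [0.03,0,0],
    [0.03,0,0],
    [0.03,0,0],
    [0.03,0,0],
    [0.03,0,0],
    [0.03,0,0],
    [0.01,0,0],
    [0,0,0],
    [0,0,0],
    [0,0,0]
  ],
  "delta_pos": [
    [0,0.0008,0],
    [0,0.0008,0],
    [0,0.0008,0],
    [0,0.0008,0],
    [0,0.0008,0],
    [0,0.0008,0],
    [0,0.0008,0],
    [0,0.0008,0],
    [0,0.0008,0],
    [0,0.0008,0],
    [0,0.0003,0],
    [0,0,0],
    [0,0,0],
    [0,0,0]
  ],
  "gripper": [0.02,0.02,0.02,0.02,0.02,0.02,0.02,0.02,0.02,0.02,0.02,0.02,0.02,0.02]
}}

```text
time: 10.02
tool_pos: [0.5082, 0.2112, 0.1278]
tcp_rot: [-0.624, 3.077, 0.0]
wrist_force: [-0.5, -2.0, 6.1]
width: 0.347
grip_force: 30.0
```

Run:
```python
from h import *
np.set_printoptions(precision=4,suppress=True)
delta([.508,.215,.13]);print(read_state()["torque"])
```

```text
t 10.0167 pos [0.5082 0.2112 0.1278] yawy 112.93221026992143 tz [ 0.0014  0.0005 -1.    ] shift [-0.0013  0.0035 -0.0022] F [-0.4818 -1.9908  6.0934] w 0.3474945560539929
[-0.5305 -0.0566 -0.1262]
```

Call:
{"method": "jog_arm", "body": {
  "turn": [
    [0,0,0],
    [0,0,0],
    [0,0,0],
    [0,0,0],
    [0,0,0],
    [0,0,0],
    [0,0,0],
    [0,0,0]
  ],
  "delta_pos": [
    [0,0,0],
    [0,0,0],
    [0,0,0],
    [0,0,0],
    [0,0,0],
    [0,0,0],
    [0,0,0],
    [0,0,0]
  ],
  "gripper": [0.032,0.036,0.04,0.046,0.052,0.058,0.058,0.058]
}}

```text
time: 10.68
tool_pos: [0.5074, 0.2112, 0.1268]
tcp_rot: [0.625, -3.079, -0.0]
wrist_force: [0.1, -0.1, 0.4]
width: 0.675
grip_force: 0.0
```

Call:
{"method": "jog_arm", "body": {
  "turn": [
    [0,0,0],
    [0,0,0],
    [0,0,0],
    [0,0,0],
    [0,0,0],
    [0,0,0],
    [0,0,0],
    [0,0,0],
    [0,0,0],
    [0,0,0],
    [0,0,0],
    [0,0,0]
  ],
  "delta_pos": [
    [0,0,-0.008],
    [0,0,-0.01],
    [0,0,-0.015],
    [0,0,-0.02],
    [0,0,-0.02],
    [0,0,-0.02],
    [0,0,-0.02],
    [0,0,-0.02],
    [0,0,-0.02],
    [0,0,0],
    [0,0,0],
    [0,0,0]
  ],
  "gripper": [0.058,0.058,0.058,0.058,0.058,0.058,0.058,0.058,0.058,0.058,0.058,0.058]
}}

```text
time: 11.68
tool_pos: [0.5073, 0.2111, 0.2799]
tcp_rot: [-0.624, 3.079, 0.0]
wrist_force: [-0.5, 0.1, -1.1]
width: 0.682
grip_force: 0.0
```

Run:
```python
from h import *
np.set_printoptions(precision=4,suppress=True)
delta([.508,.215,.28])
a=shot("scene","s5");b=shot("top","t5")
cv2.imwrite("pics/c5.png",np.hstack([cv2.resize(v,(400,400),interpolation=cv2.INTER_CUBIC) for v in(a[110:250,365:505],b[110:250,160:300])]))
```

```text
t 11.6833 pos [0.5073 0.2111 0.2799] yawy 112.92911517496883 tz [ 0.0001  0.0001 -1.    ] shift [-0.0022  0.0033 -0.0001] F [-0.4568  0.1335 -1.1455] w 0.6823612207537558
```

View pics/c5.png

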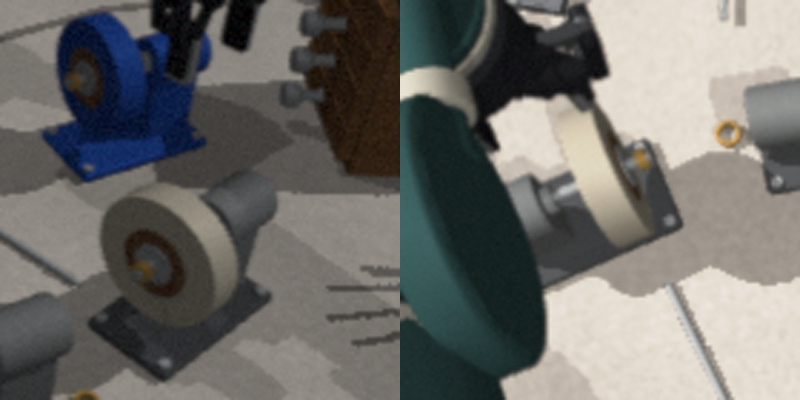

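The wheel stands upright, with its face around crop (160,255) closely matching the upright overlay drawn earlier. The gripper is clear above it, so I hand the job in.

```bash
python3 -c "
from workcell import ticket
print(ticket.finish_job())"
```

```text
the job is handed in; nothing more can be done
None
```

I rocked the large thick wheel about 0.3 rad towards its motor, then about 0.3 rad away (both read from the gripper's tilt), and released it upright. The arm is clear, I kept away from the other wheels, and the job is handed in; no verdict came back.

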